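# Fish a pastry cutter out from under the counter basket

## Robot

A 6-joint arm with a two-finger parallel gripper is mounted at the origin on the work surface. World frame = base frame: x ahead of the robot, y to its left, z up, the work surface at z = 0. Lengths are in m, angles in degrees, forces in N, time in s.
With the tool pointing down it reaches from about 0.325 to 0.875 m from the base axis. Payload 4.4 kg.
Tool frame: the origin (TCP) lies on the centre line of the jaws, within the pads' length; the fingertips stand 19 mm ahead of it and the grasp point (between the pads) is the TCP; z points along the fingers, y is the line along which they close (so a half turn about z gives the same grasp; the last joint's range is limited). The gripper opens to 85 mm and grips with 20 to 120 N. Pads are 22 mm wide; open, the fingers measure 114 mm over their backs; the gripper's body (76 mm by 85 mm) begins 54 mm behind the grasp point. The pads swing forward as they close: fully open they stand 13 mm farther back than shut.
Start: joints at [-76.232, 11.837, 88.321, -0, 79.842, -8.623], TCP at [0.219, -0.532, 0.25] pointing down, gripper open.
Joint ranges: [-156.59, 156.59], [-49.26, 127.26], [12.9, 141.05], [-63.56, 243.56], [4.71, 150.69], [-161.64, 161.64]. Speed limits (degrees/s): [159.86, 159.86, 180, 180, 180, 180].

## Interface

Orientations are given as [roll, pitch, yaw] about the fixed x, y, z axes, in that order (R = Rz(yaw) Ry(pitch) Rx(roll)).
In Python, from bench import robot, vision, order gives the robot as it stands.
- The arm moves only by the tool play_rows, never from a script. Its argument "commands" is a list of rows, each a list of 5 numbers: the shift along the tool's x, y, z in mm, then the turn about the tool's z in degrees, then the closure in counts, from 0 (fully open) to 255 (shut). In form: [[tx, ty, tz, turn, gripper], ...]. A call has exactly 8 rows; each row shifts and turns the commanded pose from where the row before left it, along the tool's axes as they then stand; what a row does not reach is not made up. A row lasts 1/10 s, in which the tool goes at most 50 mm and 8.59 degrees, less where a joint would pass 70% of its speed; a pose out of reach is approached as far as the arm can. A call is refused whole if a number of a shift passes 50 or a number of a turn 8.59, either way. A call with a gripper value outside its range is refused whole. The fingers move at their own pace and stop on an object; the grip force is fixed at half the most. Time passes only in rows, so rows that do not move let the fingers close, or fill a call up. It gives the time, the measured TCP pose, the force, the opening and the grip force at its end, in the units of the state.
- robot.get_obs(): the state, without advancing time (a new reading comes with each control period).
- vision.camera(name): name is "scene" or "side" or "wrist"; returns (picture, depth): 420x560x3 uint8, red, green, blue; 420x560 float32, m along the optical axis (not along the pixel's ray), 0 where there is no reading.
- vision.get_calibration(name): a dict with "camera_matrix" (3x3 intrinsics, pixels), "D" ([k1, k2, p1, p2, k3] as OpenCV has them; the pictures are not rectified), "world_from_camera" (4x4, takes a point from camera to world coordinates); the wrist camera has in their place "T_tool_cam" (4x4, takes a point from camera to tool coordinates, whose origin is the TCP and whose axes are the flange's). Camera axes: x right, y down, z forward; pixel columns grow to the right and rows downward; lengths in m; the calibration is good to about 2 mm. A picture is of the moment at which its call begins: read the wrist's pose just before it. get_calibration takes no time and is no camera call.
- order.job_done(): hands the job in; it is judged then, once.
The state is a dict: "time": time; "joints": joint angles; "dq": joint speeds; "joint_torque": joint torques, N m; "tool_pos": TCP position; "ee_rot": TCP orientation; "ft_force": force on the tool from outside, world axes, zero at the start; "ft_torque": the same for the moment, N m; "opening": finger opening in m; "grasp_force": force on a finger pad.
Only numpy, scipy, OpenCV 4.12 (cv2) and the standard library are available. Lean on these libraries where they do the work, as an engineer would, in place of code of your own. Each camera call takes 0.05 s, during which the arm holds its last target. There are 200 camera calls.

## Task

A round steel pastry cutter has slid under the wire basket on the counter. Take the wooden oven-rack stick by its handle, reach in under the basket with its hooked end and draw the cutter right out to the front, then lay the stick back down flat on the counter. Stand the cutter, rim up, in the empty end of the cutter tin, setting it down rather than dropping it, and do not shift the basket or disturb anything else.

Things in the scene. Friction and masses are not known exactly. Their poses are not given: they have to be found in the camera images.
- basket: wire basket of jars on two wire legs, 2.4 kg, loose. Origin on the counter under its middle; x to its back, y along it; its open front faces -x, to the counter's middle. The flat deck spans x -100 to 100 mm, y -210 to 210 mm, with 70 mm free height below. Legs (7 mm wire along x) only at y = -210 and 210 mm: the front between them is open. The lost cutter is under the front half
- basket_rim (a point): the middle of the basket's front rim, 165 mm above the counter (rim tube 7 mm thick), 160 mm in front of the basket's origin; same axes. The front wall flares out from the deck's front edge (x = -100 mm, 75 mm up) to this rim, so it overhangs the counter by 60 mm. The jars in the basket's rear half reach 195 mm above the counter
- stick_grip (a point): the middle of the handle of the oven-rack stick (beech, 60 g, 190 mm long, lying flat), half-way up its thickness, where to take it: x towards the hooked end, y to its left, z up. Handle 26 mm wide (y), 20 mm thick, from 35 mm behind this point to 45 mm ahead; beyond it a blade 26 mm wide, 10 mm thick, same flat underside, ending in the hook
- stick_hook (a point): the middle of the hook's inner face, which looks back to the handle and pulls: 139 mm ahead of stick_grip, 29 mm to -y, 5 mm above the stick's underside; same axes. The hook is an arm at the blade's end, 16 mm wide (x), 10 mm thick, out to 45 mm from the stick's centre line on the -y side only, so that the stick is a flat L
- cutter_mid (a point): the lost pastry cutter: a plain round steel ring open at top and bottom, outer diameter 66 mm (68 mm over the rolled rim on top), 45 mm tall, wall 2.5 mm, about 90 g, standing on the counter. The point is its centre, half-way up; z along its axis, towards the rim
- tin: the cutter tin: an open dark steel tray fixed on the counter, outside 210 mm along its x, 126 mm along its y, walls 3 mm thick and 22 mm high, floor 3 mm thick; origin under its middle at counter height. Two other cutters stand, one inside the other, in its +x end (from x = +18 mm on); its -x end is empty, the middle of the empty end being at x = -40 mm, y = 0
- cutter_large: a steel pastry cutter like the lost one but larger (80 mm across, 45 mm tall), standing in the +x end of the tin; origin at the centre of its underside
- cutter_small: a smaller steel pastry cutter (48 mm across, 45 mm tall), standing inside the large one; origin at the centre of its underside
- spice_jar: a small round glass spice jar, 44 mm across and about 55 mm tall, standing on the counter under the rear half of the basket; origin at the centre of its underside
- jam_jar: amber jar, 72 mm across, 95 mm tall, standing straight ahead, beyond the working area; origin at the centre of its underside
- oil_bottle: green glass bottle, 60 mm across, 190 mm tall, standing straight ahead, beyond the working area; origin at the centre of its underside
- measuring_cup: copper measuring cup, 74 mm across, 42 mm tall, with an 85 mm long flat handle along its +y, standing at the right; origin at the centre of its underside
- bench_scraper: steel bench scraper lying on the counter at the right: a 150 mm long tube handle along its y with a flat blade of 110 mm along its +x; origin at the middle of the handle, on the counter

How it is judged (in metres and radians):
On the way, in this order (a step that is already met when the one before it is completed fails the run):
1. the stick is held by the gripper with its hook under the basket (contact force between the fingers and stick above 1 N and x of stick_hook in the frame of basket above -0.07 m and height (world z) of stick_hook below 0.07 m), for 0.1 s.
2. the cutter is drawn right out from under the basket's deck, to the front, standing on the counter (x of cutter_mid in the frame of basket below -0.134 m and height (world z) of cutter_mid below 0.03 m), for 0.1 s.
At the end, for the whole second after the job is handed in: The cutter stands still and upright (within 0.12 rad), rim up, on the floor of the tin in its empty end: in the tin's frame its centre has x -77 to 0 mm, y within 37 mm, z under 31 mm. The stick lies still and flat (within 0.12 rad) on the counter, its grip point under 16 mm (x of cutter_mid in the frame of tin between -0.077 and 0 m and y of cutter_mid in the frame of tin between -0.037 and 0.037 m and z of cutter_mid in the frame of tin below 0.031 m and angle between each of cutter_mid, stick_grip's own z axis and vertical below 0.12 rad and linear speed of each of cutter, stick below 0.03 m/s and height (world z) of stick_grip below 0.016 m); the robot touches nothing.
It fails at once if the basket is shifted by more than 10 mm (distance of basket from where it was at the start of the episode above 0.01 m).
It fails at once if the cutter is touched by the fingers while any of it is still under the basket's deck (contact force between the fingers and cutter above 0.3 N and x of cutter_mid in the frame of basket above -0.125 m).
It fails at once if the cutter is dropped: it moves faster than 0.6 m/s (a fall of about 18 mm) while nothing holds it (contact force between the fingers and cutter below 0.05 N and linear speed of cutter above 0.6 m/s).
It fails at once if another thing is shifted by more than 20 mm (distance of any of cutter_large, cutter_small, spice_jar, jam_jar, oil_bottle, measuring_cup, bench_scraper from where it was at the start of the episode above 0.02 m).
It also fails if it takes over 54 s, if anything falls off the work surface, if the arm or the gripper's body presses on something with over 40 N, if the wrist force passes 120 N, or if a joint passes its speed limit or range.

## Working session

There is one attempt and no reset: what is moved stays moved. The work goes in short steps, Python scripts to look and compute and a tool call to move; the robot and the scene stay as the last step left them, time stands still between calls to the robot, and variables do not carry over. Pictures are saved under pics/ and viewed, at most 10 in all, crops included, and the job is handed in when it is done.

Besides the shell and the picture viewer there is one more tool, called as name(argument=value, ...), one argument or row to a line, values as JSON. play_rows: Moves the arm, as the interface text tells. Its arguments: {"type":"object","properties":{"commands":{"type":"array"}},"required":["commands"]}

```bash
ls; mkdir -p pics
cat > h.py <<'E'
import numpy as np, cv2
from bench import robot, vision, order
from scipy.spatial.transform import Rotation as R
def save(n,f):
    p,d=vision.camera(n); cv2.imwrite('pics/%s.png'%f,p[:,:,::-1]); np.save('pics/%s.npy'%f,d); return p,d
def cloud(n,d,T=None):
    c=vision.get_calibration(n); K=np.array(c["camera_matrix"]);D=np.array(c["D"])
    if T is None: T=np.array(c["world_from_camera"])
    h,w=d.shape; u,v=np.meshgrid(np.arange(w),np.arange(h))
    q=cv2.undistortPoints(np.stack([u,v],-1).reshape(-1,1,2).astype(np.float64),K,D).reshape(h,w,2)
    P=np.dstack([q*d[...,None],d]); return P@T[:3,:3].T+T[:3,3]
def wristT(o):
    T=np.eye(4);T[:3,:3]=R.from_euler('xyz',o["ee_rot"],degrees=True).as_matrix();T[:3,3]=o["tool_pos"]
    return T@np.array(vision.get_calibration("wrist")["T_tool_cam"])
E
python3 - <<'E'
from h import *
o=robot.get_obs();print(o)
for n in("scene","side"):
    p,d=save(n,n+"0"); print(n,np.array(vision.get_calibration(n)["world_from_camera"]).round(3).tolist())
a=cv2.imread('pics/scene0.png')
E
```

```text
pics
{'time': 0.0, 'joints': array([-7.62298540e+01,  1.18858642e+01,  8.84070964e+01,  1.85250278e-04,
        7.98420731e+01, -8.62283445e+00]), 'dq': array([ 0.06389812, -0.0448759 ,  0.03808032,  0.0373661 ,  0.02099569,
       -0.06608458]), 'joint_torque': array([-7.98133442e-04, -3.83035040e+01, -2.91595155e+01, -3.34489478e-04,
        1.05745741e-02, -1.58620782e-05]), 'tool_pos': array([ 0.21886563, -0.53092264,  0.24909071]), 'ee_rot': array([-1.79866520e+02, -2.04257023e-02,  2.23929238e+01]), 'ft_force': array([ 0.17664498, -0.47399585, -0.80356043]), 'ft_torque': array([ 0.02846811, -0.01440286,  0.02273291]), 'grasp_force': 0.0, 'opening': 0.08529595346463595}
scene [[-0.623, 0.567, -0.539, 1.188], [0.782, 0.434, -0.447, 0.427], [-0.019, -0.7, -0.714, 0.874], [0.0, 0.0, 0.0, 1.0]]
side [[-0.852, -0.307, 0.423, 0.069], [-0.522, 0.475, -0.708, 0.852], [0.017, -0.825, -0.565, 0.833], [0.0, 0.0, 0.0, 1.0]]
```

View pics/scene0.png

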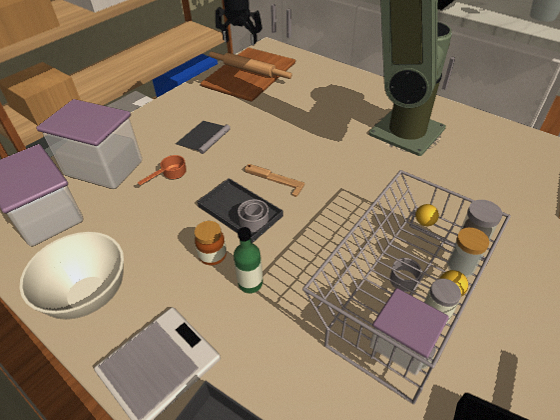

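View pics/side0.png

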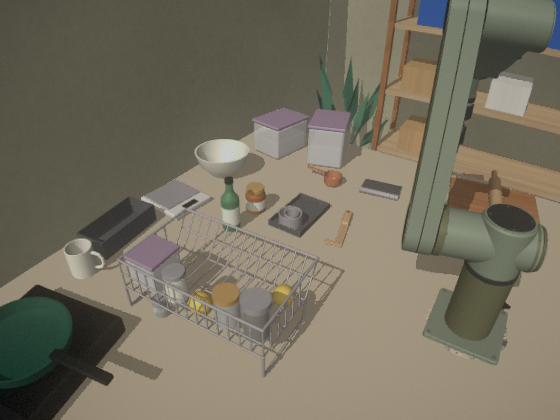

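```bash
cat > a.py <<'E'
from h import *
p=cv2.imread('pics/scene0.png');d=np.load('pics/scene0.npy');W=cloud("scene",d)
np.save('pics/W.npy',W)
for n,(u,v) in dict(handle=(257,173),blade=(283,182),hook=(298,190),tinfl=(225,200),cup=(173,165),jam=(208,230),oil=(245,235),ring=(405,262),ringb=(405,284)).items(): print(n,W[v,u].round(3))
# ortho z=0: x up to right? rows: x from .95 down to .1 ; cols y from .5 to -.4
c=vision.get_calibration("scene");K=np.array(c["camera_matrix"]);D=np.array(c["D"]);T=np.linalg.inv(np.array(c["world_from_camera"]))
s=1.0
def ortho(x0,x1,y0,y1,mm,z,f,name="scene",img=p):
    c=vision.get_calibration(name);K=np.array(c["camera_matrix"]);D=np.array(c["D"]);T=np.linalg.inv(np.array(c["world_from_camera"]))
    xs=np.arange(x1,x0,-mm/1e3);ys=np.arange(y1,y0,-mm/1e3)
    Y,X=np.meshgrid(ys,xs);P=np.stack([X,Y,np.full_like(X,z)],-1).reshape(-1,3)
    q,_=cv2.projectPoints(P,cv2.Rodrigues(T[:3,:3])[0],T[:3,3],K,D);q=q.reshape(*X.shape,2).astype(np.float32)
    o=cv2.remap(img,q[...,0],q[...,1],cv2.INTER_CUBIC)
    for i in range(0,len(xs)):
        if round(xs[i]*1000)%50==0 : cv2.line(o,(0,i),(8,i),(0,0,255),1);cv2.putText(o,"%d"%round(xs[i]*1000),(10,i+4),0,.35,(0,0,255))
    for i in range(0,len(ys)):
        if round(ys[i]*1000)%50==0: cv2.line(o,(i,0),(i,8),(255,0,0),1);cv2.putText(o,"%d"%round(ys[i]*1000),(i-8,18),0,.35,(255,0,0))
    cv2.imwrite('pics/%s.png'%f,o)
ortho(.2,.75,-.25,.5,1,0.0,'o1')
# rim
m=(W[...,2]>.155)&(W[...,2]<.18)&(W[...,0]<.95)&(W[...,0]>.1)&(W[...,1]>-.05)&(W[...,1]<.6)&(d>0)
P=W[m];print(len(P),P.min(0),P.max(0)); np.save('pics/rim.npy',P)
o=np.zeros((600,800,3),np.uint8)
for q in P: 
    i,j=int((.8-q[0])*900),int((.6-q[1])*900)
    if 0<=i<600 and 0<=j<800:o[i,j]=255
cv2.imwrite('pics/rim.png',o)
E
python3 a.py
```

```text
handle [ 0.482 -0.251  0.016]
blade [ 0.461 -0.168  0.011]
hook [ 0.463 -0.112  0.012]
tinfl [ 0.615 -0.258  0.004]
cup [ 0.605 -0.489  0.009]
jam [ 0.774 -0.148  0.095]
oil [ 0.786 -0.007  0.189]
ring [0.522 0.254 0.03 ]
ringb [0.576 0.283 0.027]
6962 [ 0.37248359 -0.02146067  0.15502174] [0.80847335 0.42131862 0.1799542 ]
```

View pics/o1.png

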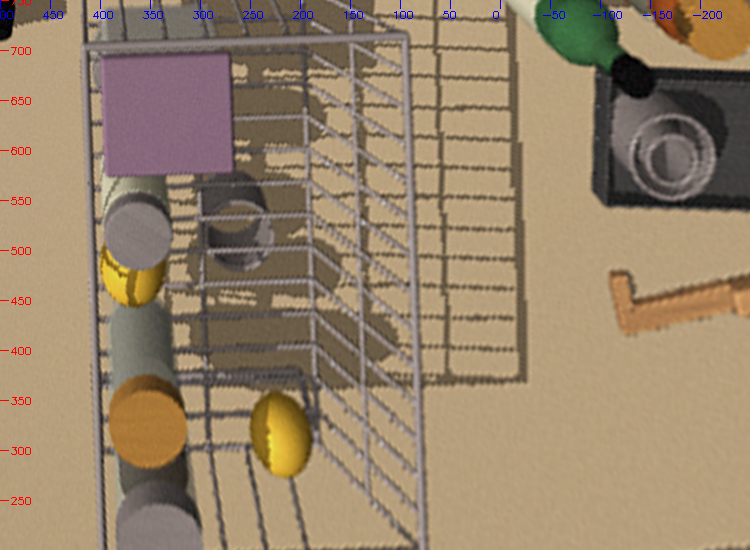

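```bash
cat > b.py <<'E'
from h import *
W=np.load('pics/W.npy');p=cv2.imread('pics/scene0.png')
P=np.load('pics/rim.npy')
Ws=cloud("side",np.load('pics/side0.npy'))
def rim(W):
    # front rim tube
    m=(abs(W[...,2]-.166)<.008)&(W[...,0]>.2)&(W[...,0]<.9)&(abs(W[...,1]-.08)<.05)
    q=W[m]; 
    for k in range(6):
        c=np.polyfit(q[:,0],q[:,1],1);r=q[:,1]-np.polyval(c,q[:,0]);q=q[abs(r)<max(.004,2*r.std())]
    print('rim n',len(q),'y=',c,'x',q[:,0].min(),q[:,0].max(),'z',q[:,2].mean(),'ang',np.degrees(np.arctan(c[0])))
rim(W);rim(Ws)
def grid(W,x0,x1,y0,y1,z0,z1,name):
    m=(W[...,0]>x0)&(W[...,0]<x1)&(W[...,1]>y0)&(W[...,1]<y1)&(W[...,2]>z0)&(W[...,2]<z1);return W[m]
for n,w in(('scene',W),('side',Ws)):
    q=grid(w,.44,.62,.15,.32,.036,.052,'')
    print(n,'ringtop',len(q),q[:,:2].min(0),q[:,:2].max(0),np.median(q,0))
    q=grid(w,.25,.9,-.05,.5,.178,.21,'');print('jars',len(q),q.min(0) if len(q) else 0,q.max(0) if len(q) else 0)
    q=grid(w,.38,.52,-.36,-.06,.005,.03,'')
    (cx,cy),sz,a=cv2.minAreaRect((q[:,:2]*1000).astype(np.float32));print(n,'stick',len(q),cx,cy,sz,a)
    h=q[q[:,2]>.0155];print('handle',len(h),cv2.minAreaRect((h[:,:2]*1000).astype(np.float32)), h.mean(0))
    q=grid(w,.5,.75,-.4,-.05,.017,.027,'')
    print(n,'tin',len(q),cv2.minAreaRect((q[:,:2]*1000).astype(np.float32)))
    q=grid(w,.5,.75,-.4,-.05,.04,.052,'');print('cutters',len(q),cv2.minEnclosingCircle((q[:,:2]*1000).astype(np.float32)))
    o=np.zeros((330,360,3),np.uint8)
    v=grid(w,.44,.62,.15,.33,.008,.058,'')
    for a in v:
        o[int((.605-a[0])*2000)%330, int((.33-a[1])*2000)]=cv2.applyColorMap(np.uint8([[int(a[2]*4400)]]),2)[0,0]
    cv2.imwrite('pics/r_%s.png'%n,o)
a=cv2.imread('pics/r_scene.png');b=cv2.imread('pics/r_side.png');cv2.imwrite('pics/r.png',np.hstack([a,b]))
E
python3 b.py
```

```text
Traceback (most recent call last):
  File "b.py", line 12, in <module>
    rim(W);rim(Ws)
    ~~~^^^
  File "b.py", line 10, in rim
    c=np.polyfit(q[:,0],q[:,1],1);r=q[:,1]-np.polyval(c,q[:,0]);q=q[abs(r)<max(.004,2*r.std())]
TypeError: expected non-empty vector for x
```

```bash
sed -i 's/abs(W\[...,1\]-.08)<.05/abs(W[...,1]-.153)<.03/' b.py; python3 b.py
```

```text
rim n 529 y= [0.03537878 0.13026839] x 0.38198021440080354 0.8084275495252362 z 0.16718163811264805 ang 2.0262094119390275
rim n 379 y= [0.03477514 0.13322106] x 0.37973827013683914 0.8017136809873258 z 0.16629116943390568 ang 1.9916663779918737
scene ringtop 190 [0.51498895 0.23563274] [0.58467101 0.30233783] [0.55284924 0.26909209 0.04363316]
jars 1009 [ 0.38728736 -0.02854017  0.1780046 ] [0.79634986 0.39707541 0.19724868]
scene stick 531 463.6668701171875 -220.5402374267578 (259.4208984375, 130.95510864257812) 83.29041290283203
handle 153 ((471.2589416503906, -261.46319580078125), (27.21697425842285, 81.05867767333984), 10.203108787536621) [ 0.47212974 -0.25879897  0.01962224]
scene tin 481 ((649.8854370117188, -200.52734375), (215.67835998535156, 190.08758544921875), 87.99051666259766)
cutters 310 ((667.760498046875, -133.08816528320312), 82.09386444091797)
side ringtop 7 [0.55339603 0.23756991] [0.5583327  0.24166515] [0.55689779 0.2401346  0.04472378]
jars 1002 [ 0.38620769 -0.02934454  0.17800441] [0.79306771 0.39966444 0.19855911]
side stick 337 432.8638000488281 -194.49331665039062 (97.05872344970703, 268.8030090332031) 2.225425958633423
handle 95 ((465.80169677734375, -259.0234680175781), (26.162681579589844, 81.62310791015625), 13.879247665405273) [ 0.46492348 -0.25526153  0.01917247]
side tin 297 ((649.2940673828125, -196.3028106689453), (218.20733642578125, 194.47950744628906), 87.75373840332031)
cutters 223 ((665.8330078125, -130.92742919921875), 83.77115631103516)
```

View pics/r.png

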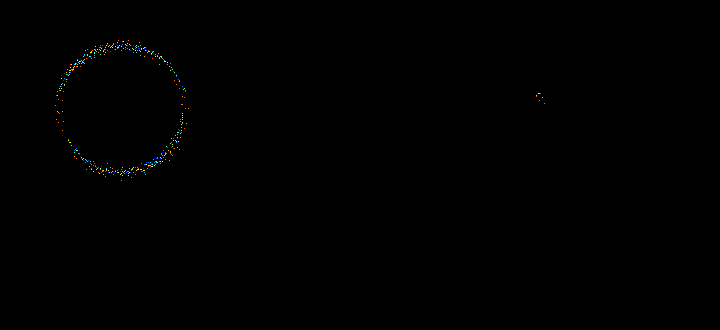

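play_rows(
  commands=[
    [0,-50,0,0,0],
    [0,-50,0,0,0],
    [0,-50,0,0,0],
    [0,-50,0,0,0],
    [0,-30,0,0,0],
    [0,-20,0,0,0],
    [0,-20,0,0,0],
    [0,-20,0,0,0],
  ],
)

```text
time: 0.9
tool_pos: [0.1083, -0.2623, 0.2498]
ee_rot: [-180.0, -0.0, 22.4]
ft_force: [-0.8, 0.5, 0.1]
opening: 0.0857
grasp_force: 0.0
```

play_rows(
  commands=[
    [0,-20,0,0,0],
    [0,-20,0,0,0],
    [0,-20,0,0,0],
    [0,-20,0,0,0],
    [0,-20,0,0,0],
    [0,-20,0,0,0],
    [0,-20,0,0,0],
    [0,0,0,0,0],
  ],
)

```text
time: 1.7
tool_pos: [0.0673, -0.1634, 0.2488]
ee_rot: [-178.5, 0.0, 22.4]
ft_force: [0.1, 0.4, -0.5]
opening: 0.0851
grasp_force: 0.0
```

```bash
python3 -c "
from h import *
o=robot.get_obs();print(o['joints'].round(1),o['tool_pos'],o['ee_rot'])"
```

```text
[-95.5 -49.2 132.4  -0.7  98.1 -28. ] [ 0.06728144 -0.16335103  0.24875403] [-1.78537089e+02  1.85722365e-02  2.23985447e+01]
```

play_rows(
  commands=[
    [0,-50,0,0,0],
    [0,-50,0,0,0],
    [0,-50,0,0,0],
    [0,-50,0,0,0],
    [0,0,0,0,0],
    [0,50,0,0,0],
    [0,50,0,0,0],
    [0,0,0,0,0],
  ],
)

```text
time: 2.5
tool_pos: [0.0912, -0.2207, 0.2354]
ee_rot: [-170.4, -0.2, 22.5]
ft_force: [-0.5, 0.8, -0.2]
opening: 0.0856
grasp_force: 0.0
```

```bash
python3 -c "
from h import *
o=robot.get_obs();print(o['joints'].round(1),o['tool_pos'],o['ee_rot'])"
```

```text
[-85.2 -27.1 124.7  -2.7  91.6 -17.6] [ 0.09119147 -0.22071114  0.23540242] [-170.36983213   -0.22607816   22.52821724]
```

```bash
cat >> h.py <<'E'
def rel(*ws,turn=0):
    o=robot.get_obs();M=R.from_euler('xyz',o["ee_rot"],degrees=True)*R.from_euler('z',turn,degrees=True);print('t',o['time'],o['tool_pos'].round(4),o['ee_rot'].round(1),'z',M.as_matrix()[:,2].round(3),'y',M.as_matrix()[:,1].round(3))
    for w in ws: print(w,'->',M.inv().apply(w).round(1))
E
python3 -c "
from h import *
rel((-111,-30,0),(0,50,0)); print(np.array(vision.get_calibration('wrist')['T_tool_cam']).round(3))"
```

```text
t 2.5 [ 0.0912 -0.2207  0.2354] [-170.4   -0.2   22.5] z [-0.061  0.156 -0.986] y [ 0.378 -0.91  -0.167]
(-111, -30, 0) -> [-114.   -14.7    2. ]
(0, 50, 0) -> [ 19.2 -45.5   7.8]
[[ 0.    -0.949 -0.316  0.081]
 [ 1.     0.     0.     0.   ]
 [-0.    -0.316  0.949 -0.124]
 [ 0.     0.     0.     1.   ]]
```

play_rows(
  commands=[
    [-38,-5,1,0,0],
    [-38,-5,1,0,0],
    [-38,-5,0,0,0],
    [19,-45,8,0,0],
    [19,-45,8,0,0],
    [19,-45,8,0,0],
    [19,-45,8,0,0],
    [19,-45,8,0,0],
  ],
)

```text
time: 3.3
tool_pos: [-0.0234, -0.111, 0.227]
ee_rot: [-166.1, -2.1, 21.9]
ft_force: [0.6, -0.4, 0.0]
opening: 0.0854
grasp_force: 0.0
```

```bash
python3 -c "
from h import *
rel((0,50,0)); print(robot.get_obs()['joints'].round(1))"
```

```text
t 3.3 [-0.0234 -0.111   0.227 ] [-166.1   -2.1   21.9] z [-0.058  0.236 -0.97 ] y [ 0.371 -0.897 -0.241]
(0, 50, 0) -> [ 18.7 -44.9  11.8]
[-120.4  -49.3  135.9  -10.   103.4  -54. ]
```

play_rows(
  commands=[
    [-15,41,20,0,0],
    [-15,41,20,0,0],
    [-15,41,20,0,0],
    [-15,41,20,0,0],
    [-15,41,20,0,0],
    [19,-45,12,0,0],
    [19,-45,12,0,0],
    [19,-45,12,0,0],
  ],
)

```text
time: 4.1
tool_pos: [-0.0204, -0.1625, 0.0827]
ee_rot: [-164.7, -3.0, 22.0]
ft_force: [23.4, 61.5, -3.3]
opening: 0.0852
grasp_force: 0.0
```

```bash
python3 -c "
from h import *
rel((0,50,0),(0,0,50)); print(robot.get_obs()['joints'].round(1))"
```

```text
t 4.1 [-0.0204 -0.1625  0.0827] [-164.7   -3.    22. ] z [-0.051  0.264 -0.963] y [ 0.374 -0.889 -0.263]
(0, 50, 0) -> [ 18.7 -44.5  13.2]
(0, 0, 50) -> [  2.7 -13.2 -48.2]
[-112.2  -19.2  141.1   -8.9   71.5  -40.8]
```

play_rows(
  commands=[
    [-4,9,-3,0,0],
    [-4,9,-3,0,0],
    [0,0,0,0,0],
    [0,0,0,0,0],
    [0,0,0,0,0],
    [0,0,0,0,0],
    [0,0,0,0,0],
    [0,0,0,0,0],
  ],
)

```text
time: 4.9
tool_pos: [-0.0225, -0.1873, 0.0849]
ee_rot: [-165.5, -2.4, 21.9]
ft_force: [0.0, 0.3, 0.3]
opening: 0.0852
grasp_force: 0.0
```

```bash
python3 -c "
from h import *
o=robot.get_obs();rel((0,50,0),(0,0,50)); print(o['joints'].round(1),o['ft_force'],o['ft_torque'])
save('side','side1')"
```

```text
t 4.9 [-0.0225 -0.1873  0.0849] [-165.5   -2.4   21.9] z [-0.056  0.248 -0.967] y [ 0.371 -0.894 -0.251]
(0, 50, 0) -> [ 18.6 -44.7  12.4]
(0, 0, 50) -> [  2.1 -12.5 -48.4]
[-110.6  -15.8  138.4   -8.5   70.   -38.9] [0.00109538 0.34286327 0.34762818] [-0.11484192 -0.05476099 -0.09226278]
```

View pics/side1.png

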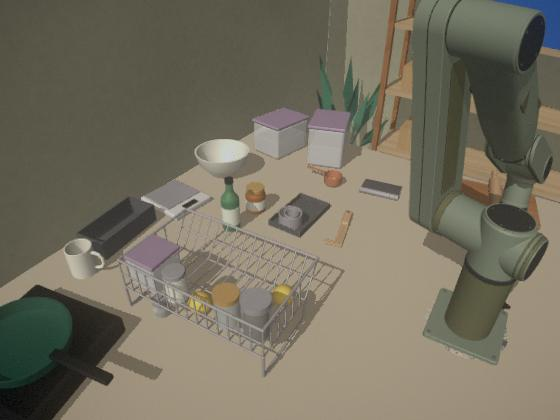

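play_rows(
  commands=[
    [-6,18,16,0,0],
    [-6,18,16,0,0],
    [9,-22,6,0,0],
    [9,-22,6,0,0],
    [9,-22,6,0,0],
    [9,-22,6,0,0],
    [9,-22,6,0,0],
    [9,-22,6,0,0],
  ],
)

```text
time: 5.75
tool_pos: [-0.0256, -0.1551, 0.0688]
ee_rot: [-162.1, -3.9, 21.4]
ft_force: [0.2, 1.0, 0.2]
opening: 0.0854
grasp_force: 0.0
```

```bash
python3 -c "
from h import *
o=robot.get_obs();rel((0,50,0),(0,0,50)); print(o['joints'].round(1),o['ft_force'],o['ft_torque'])"
```

```text
t 5.75 [-0.0256 -0.1551  0.0688] [-162.1   -3.9   21.4] z [-0.052  0.309 -0.95 ] y [ 0.367 -0.878 -0.306]
(0, 50, 0) -> [ 18.2 -43.9  15.5]
(0, 0, 50) -> [  3.4 -15.3 -47.5]
[-112.8  -14.6  141.   -10.3   69.5  -39.9] [0.23022267 0.97917921 0.20309489] [-0.14415678 -0.00569061 -0.00470118]
```

play_rows(
  commands=[
    [0,0,0,0,255],
    [0,0,0,0,255],
    [9,-20,15,0,255],
    [9,-20,15,0,255],
    [9,-20,15,0,255],
    [9,-20,15,0,255],
    [9,-20,15,0,255],
    [0,0,0,0,255],
  ],
)

```text
time: 6.55
tool_pos: [-0.0303, -0.1366, 0.0602]
ee_rot: [-158.0, -5.9, 20.7]
ft_force: [0.1, 0.1, 0.4]
opening: 0.0005
grasp_force: 0.0
```

```bash
python3 -c "
from h import *
o=robot.get_obs();rel((0,50,0),(0,0,50)); print(o['joints'].round(1),o['ft_force'],o['ft_torque'])"
```

```text
t 6.55 [-0.0303 -0.1366  0.0602] [-158.    -5.9   20.7] z [-0.044  0.384 -0.922] y [ 0.364 -0.854 -0.372]
(0, 50, 0) -> [ 17.6 -42.7  19.2]
(0, 0, 50) -> [  5.1 -18.6 -46.1]
[-114.   -10.5  141.   -12.1   69.8  -39.7] [0.0529991  0.14591251 0.43778448] [-0.18589945 -0.04051636 -0.03349687]
```

```bash
cat > k.py <<'E'
from h import *
from scipy.optimize import least_squares
r=lambda a,x:R.from_euler(a,x,degrees=True)
def F(j,ax,c,s6): return r('z',j[0])*r('y',j[1]+j[2])*r(ax,j[3])*r('y',j[4])*r('z',s6*j[5]+c)
data=[([-76.232,11.837,88.321,0,79.842,-8.623],[-179.87,0,22.4]),([-85.2,-27.1,124.7,-2.7,91.6,-17.6],[-170.37,-.226,22.53]),
([-112.8,-14.6,141,-10.3,69.5,-39.9],[-162.1,-3.9,21.4]),([-114,-10.5,141,-12.1,69.8,-39.7],[-158,-5.9,20.7])]
for c in(0,90,180,-90):
  for s in (1,-1):
    print(c,s,[round(np.degrees((F(j,'z',c,s).inv()*r('xyz',e)).magnitude()),1) for j,e in data])
E
python3 k.py
```

```text
0 1 [np.float64(90.0), np.float64(90.0), np.float64(90.1), np.float64(90.1)]
0 -1 [np.float64(72.7), np.float64(54.8), np.float64(10.3), np.float64(10.7)]
90 1 [np.float64(0.1), np.float64(0.0), np.float64(0.1), np.float64(0.1)]
90 -1 [np.float64(17.3), np.float64(35.2), np.float64(79.7), np.float64(79.3)]
180 1 [np.float64(90.0), np.float64(90.0), np.float64(89.9), np.float64(89.9)]
180 -1 [np.float64(107.3), np.float64(125.2), np.float64(169.7), np.float64(169.3)]
-90 1 [np.float64(180.0), np.float64(180.0), np.float64(179.9), np.float64(179.9)]
-90 -1 [np.float64(162.7), np.float64(144.8), np.float64(100.3), np.float64(100.7)]
```

```bash
cat > k.py <<'E'
from h import *
from scipy.optimize import least_squares
r=lambda a,x:R.from_euler(a,x,degrees=True)
def F(j,p):
    q=r('z',j[0])*r('y',j[1]+j[2]); Rt=q*r('z',j[3])*r('y',j[4])*r('z',j[5]+90)
    P=r('z',j[0]).apply([p[0],0,p[1]]+r('y',j[1]).apply([0,0,p[2]]))+q.apply([p[3],0,p[4]])+Rt.apply([0,0,p[5]]);return P,Rt
data=[([-76.23,11.886,88.407,0,79.842,-8.623],[.2189,-.5309,.2491]),([-85.2,-27.1,124.7,-2.7,91.6,-17.6],[.0912,-.2207,.2354]),
([-95.5,-49.2,132.4,-.7,98.1,-28],[.0673,-.1634,.2488]),([-120.4,-49.3,135.9,-10,103.4,-54],[-.0234,-.111,.227]),([-110.6,-15.8,138.4,-8.5,70,-38.9],[-.0225,-.1873,.0849]),
([-112.8,-14.6,141,-10.3,69.5,-39.9],[-.0256,-.1551,.0688]),([-114,-10.5,141,-12.1,69.8,-39.7],[-.0303,-.1366,.0602])]
s=least_squares(lambda p:np.concatenate([F(j,p)[0]-x for j,x in data]),[0,.3,.4,0,.4,.25]);p=s.x
lo=np.array([-156.59,-49.26,12.9,-63.56,4.71,-161.64]);hi=np.array([156.59,127.26,141.05,243.56,150.69,161.64])
def ik(pos,Rt,j0):
    f=lambda j:np.concatenate([(F(j,p)[0]-pos)*10,(F(j,p)[1].inv()*Rt).as_rotvec()])
    t=least_squares(f,np.clip(j0,lo+.5,hi-.5),bounds=(lo-40,hi+40));return t.x,t.cost
def ori(tilt,d,yerr=0,flip=0):   # tool z = sin t*d - cos t k ; tool x toward -d (flip: +d)
    d=np.radians(d);t=np.radians(tilt);D=np.array([np.cos(d),np.sin(d),0]);z=np.sin(t)*D-[0,0,np.cos(t)]
    x=-(np.cos(t)*D+[0,0,np.sin(t)]);x=-x if flip else x
    return R.from_matrix(np.column_stack([x,np.cross(z,x),z]))*r('z',yerr)
if __name__=='__main__':
    print(p.round(4),abs(s.fun).max())
    for tilt,d in((22.7,96.5),(25,90),(28,85),(30,82)):
      for nm,pos in(('hook',[.53,.149,.025]),('out',[.53,.05,.025]),('grasp',[.468,-.28,.03]),('tin',[.63,-.24,.06])):
        for g in([0,30,90,0,60,-150],[0,30,90,0,60,150]):
          x,c=ik(np.array(pos),ori(tilt,d),g);print(tilt,d,nm,x.round(0),round(c,5))
E
python3 k.py
```

```text
[-0.0506 -0.0774  0.5457  0.2709  0.5569 -0.1747] 0.08519741942071088
22.7 96.5 hook [  22.   32.   90.   27.   55. -179.] 0.0
22.7 96.5 hook [ 22.  32.  90.  27.  55. 181.] 0.0
22.7 96.5 out [  13.   30.   94.   27.   57. -189.] 0.0
22.7 96.5 out [ 13.  30.  94.  27.  57. 171.] 0.0
22.7 96.5 grasp [ -25.   27.   97.   19.   69. -202.] 0.05537
22.7 96.5 grasp [-25.  27.  97.  21.  69. 139.] 0.0
22.7 96.5 tin [ -15.   34.   81.   22.   75. -202.] 0.00899
22.7 96.5 tin [-16.  34.  81.  22.  75. 151.] 0.0
25 90 hook [  23.   32.   89.   29.   53. -174.] 0.0
25 90 hook [ 23.  32.  89.  29.  53. 186.] 0.0
25 90 out [  13.   30.   93.   30.   55. -184.] 0.0
25 90 out [ 13.  30.  93.  30.  55. 176.] 0.0
25 90 grasp [ -24.   27.   97.   23.   69. -202.] 0.02763
25 90 grasp [-24.  27.  97.  25.  69. 145.] 0.0
25 90 tin [ -15.   34.   80.   25.   74. -202.] 0.00049
25 90 tin [-15.  34.  80.  25.  74. 157.] 0.0
28 85 hook [  23.   32.   88.   32.   51. -171.] 0.0
28 85 hook [ 23.  32.  88.  32.  51. 189.] 0.0
28 85 out [  14.   30.   92.   34.   54. -180.] 0.0
28 85 out [ 14.  30.  92.  34.  54. 180.] 0.0
28 85 grasp [ -23.   27.   96.   28.   69. -202.] 0.01334
28 85 grasp [-23.  27.  96.  29.  69. 149.] 0.0
28 85 tin [ -14.   34.   80.   29.   73. -199.] 0.0
28 85 tin [-14.  34.  80.  29.  73. 161.] 0.0
30 82 hook [  23.   32.   87.   34.   49. -169.] 0.0
30 82 hook [ 23.  32.  87.  34.  49. 191.] 0.0
30 82 out [  14.   30.   91.   36.   52. -179.] 0.0
30 82 out [ 14.  30.  91.  36.  52. 181.] 0.0
30 82 grasp [ -22.   27.   96.   31.   68. -202.] 0.0074
30 82 grasp [-22.  27.  96.  31.  68. 151.] 0.0
30 82 tin [ -13.   34.   79.   31.   73. -196.] 0.0
30 82 tin [-13.  34.  79.  31.  73. 164.] 0.0
```

```bash
sed -i "s/q.apply(\[p\[3\],0,p\[4\]\])/q.apply([p[3],p[6],p[4]])/; s/\[0,.3,.4,0,.4,.25\]/[0,.3,.4,0,.4,.25,.08]/" k.py; python3 k.py
```

```text
[2.000e-04 2.830e-01 4.547e-01 9.370e-02 4.993e-01 2.975e-01 8.630e-02] 0.0004567192141206877
22.7 96.5 hook [  -4.   27.  101.   23.   59. -202.] 0.00202
22.7 96.5 hook [ -5.  27. 102.  26.  59. 153.] 0.0
22.7 96.5 out [ -12.   27.  100.   17.   62. -202.] 0.01383
22.7 96.5 out [-16.  28. 101.  24.  62. 144.] 0.0
22.7 96.5 grasp [ -38.   31.   92.   -3.   69. -202.] 0.14116
22.7 96.5 grasp [-47.  34.  90.  14.  75. 120.] 0.0
22.7 96.5 tin [ -31.   42.   70.    8.   81. -202.] 0.07327
22.7 96.5 tin [-36.  43.  71.  17.  83. 133.] 0.0
25 90 hook [  -6.   27.  103.   28.   57. -202.] 0.00075
25 90 hook [ -7.  27. 104.  30.  57. 155.] 0.0
25 90 out [ -14.   27.  102.   21.   61. -202.] 0.00918
25 90 out [-17.  27. 103.  28.  61. 147.] 0.0
25 90 grasp [ -41.   32.   91.    2.   71. -202.] 0.1175
25 90 grasp [-49.  34.  90.  17.  75. 124.] 0.0
25 90 tin [ -33.   42.   70.   12.   82. -202.] 0.05077
25 90 tin [-37.  42.  72.  20.  82. 137.] 0.0
28 85 hook [  -8.   26.  105.   32.   55. -202.] 0.00079
28 85 hook [ -9.  26. 106.  35.  55. 155.] 0.0
28 85 out [ -16.   27.  103.   26.   60. -202.] 0.00849
28 85 out [-19.  27. 105.  32.  60. 147.] 0.0
28 85 grasp [ -43.   33.   90.    7.   73. -202.] 0.10625
28 85 grasp [-51.  35.  90.  20.  76. 126.] 0.0
28 85 tin [ -35.   42.   71.   16.   82. -202.] 0.03947
28 85 tin [-38.  42.  73.  23.  82. 140.] 0.0
30 82 hook [  -9.   26.  106.   35.   55. -202.] 0.00103
30 82 hook [-10.  26. 107.  38.  55. 154.] 0.0
30 82 out [ -17.   26.  104.   28.   60. -202.] 0.00866
30 82 out [-20.  27. 106.  34.  60. 147.] 0.0
30 82 grasp [ -44.   33.   90.    9.   74. -202.] 0.10069
30 82 grasp [-52.  35.  91.  22.  77. 127.] 0.0
30 82 tin [ -36.   43.   71.   19.   83. -202.] 0.03416
30 82 tin [-39.  42.  73.  26.  82. 141.] 0.0
```

play_rows(
  commands=[
    [-9,18,-37,0,255],
    [-9,18,-37,0,255],
    [-9,18,-37,0,255],
    [0,0,0,8.5,255],
    [0,0,0,8.5,255],
    [0,0,0,8.5,120],
    [0,0,0,8.5,120],
    [0,0,0,8.5,120],
  ],
)

```text
time: 7.35
tool_pos: [-0.0309, -0.2351, 0.1401]
ee_rot: [-159.7, 10.3, -19.1]
ft_force: [0.1, -0.9, 0.4]
opening: 0.0431
grasp_force: 0.0
```

play_rows(
  commands=[
    [0,0,0,8.5,120],
    [0,0,0,8.5,120],
    [0,0,0,8.5,120],
    [0,0,0,8.5,120],
    [0,0,0,8.5,120],
    [0,0,0,8.5,120],
    [0,0,0,8.5,120],
    [0,0,0,3.3,120],
  ],
)

```text
time: 8.15
tool_pos: [-0.0309, -0.2351, 0.1401]
ee_rot: [179.9, 22.6, -83.7]
ft_force: [-0.4, 0.3, -0.7]
opening: 0.0456
grasp_force: 0.0
```

```bash
python3 -c "
from h import *
o=robot.get_obs();t=np.array([.474,-.2845,.12]);rel((t-o['tool_pos'])*1000); print(o['joints'].round(1),o['opening'])"
```

```text
t 8.15 [-0.0309 -0.2351  0.1401] [179.9  22.6 -83.7] z [-0.044  0.382 -0.923] y [-0.994 -0.111  0.002]
[504.91526833 -49.3998173  -20.09048276] -> [ 104.5 -496.3  -22.6]
[-107.2   -7.2  125.5   -9.    82.6   69.2] 0.04559209996284771
```

play_rows(
  commands=[
    [10,-45,-2,0,120],
    [10,-45,-2,0,120],
    [10,-45,-2,0,120],
    [10,-45,-2,0,120],
    [10,-45,-2,0,120],
    [10,-45,-2,0,120],
    [9,-45,-2,0,120],
    [9,-45,-2,0,120],
  ],
)

```text
time: 8.95
tool_pos: [0.3376, -0.2713, 0.1245]
ee_rot: [180.0, 22.6, -83.4]
ft_force: [-0.4, -1.7, 0.6]
opening: 0.0452
grasp_force: 0.0
```

play_rows(
  commands=[
    [9,-45,-2,0,120],
    [9,-45,-2,0,120],
    [9,-45,-2,0,120],
    [0,0,0,0,120],
    [0,0,0,0,120],
    [0,0,0,0,120],
    [0,0,0,0,120],
    [0,0,0,0,120],
  ],
)

```text
time: 9.75
tool_pos: [0.4718, -0.2833, 0.1202]
ee_rot: [180.0, 22.6, -83.5]
ft_force: [-0.7, -1.2, 0.4]
opening: 0.0452
grasp_force: 0.0
```

```bash
cat > w.py <<'E'
from h import *
import sys
o=robot.get_obs();p,d=save('wrist',sys.argv[1]);W=cloud('wrist',d,wristT(o));np.save('pics/Ww.npy',W)
print(o['tool_pos'],o['ee_rot'])
m=(W[...,2]>.004)&(W[...,2]<.03)&(d>0)&(W[...,0]<.53)&(W[...,0]>.40)&(W[...,1]>-.33)&(W[...,1]<-.08)
q=W[m];h=q[q[:,2]>.0155];print(len(q),len(h),cv2.minAreaRect((q[:,:2]*1000).astype(np.float32)),cv2.minAreaRect((h[:,:2]*1000).astype(np.float32)),np.median(h[:,2]),W[d>0][:,2].min())
E
python3 w.py w1
```

```text
[ 0.47184716 -0.28327322  0.12021909] [179.96462559  22.60551393 -83.50933566]
5202 2802 ((469.71649169921875, -203.8837432861328), (57.90867233276367, 190.6746368408203), 12.517518043518066) ((467.26348876953125, -261.1673583984375), (25.931350708007812, 79.94418334960938), 13.059650421142578) 0.020166023148063372 -0.0026188228355648324
```

View pics/w1.png

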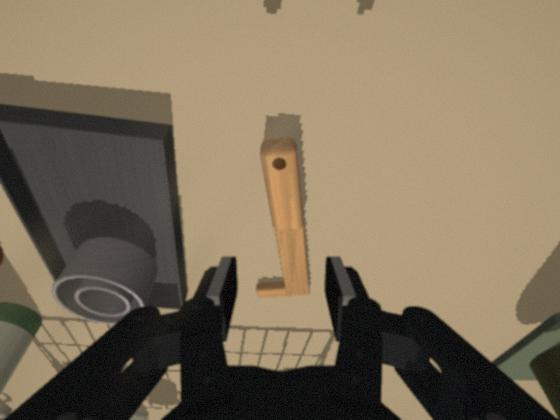

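play_rows(
  commands=[
    [9.7,0,21.7,0,120],
    [9.7,0,21.7,0,120],
    [9.7,0,21.7,0,120],
    [9.6,-0.7,21.7,0,120],
    [0,0,0,0,120],
    [0,0,0,0,255],
    [0,0,0,0,255],
    [0,0,0,0,255],
  ],
)

```text
time: 10.6
tool_pos: [0.4746, -0.2863, 0.0265]
ee_rot: [-179.9, 22.5, -83.4]
ft_force: [-0.1, -0.3, 0.2]
opening: 0.024
grasp_force: 57.5
```

```bash
python3 -c "
from h import *
rel((0,0,20));o=robot.get_obs();print(o['opening'],o['grasp_force'],o['ft_force'])"
```

```text
t 10.6 [ 0.4746 -0.2863  0.0265] [-179.9   22.5  -83.4] z [-0.042  0.38  -0.924] y [-0.993 -0.115 -0.002]
(0, 0, 20) -> [ -7.6  -0.  -18.5]
0.024007667069068577 57.54314436111599 [-0.07710537 -0.32402461  0.22297676]
```

play_rows(
  commands=[
    [-2,0,-4.6,0,255],
    [-2,0,-4.6,0,255],
    [0,0,0,0,255],
    [0,0,0,0,255],
    [0,0,0,0,255],
    [0,0,0,0,255],
    [0,0,0,0,255],
    [0,0,0,0,255],
  ],
)

```text
time: 11.4
tool_pos: [0.4737, -0.2851, 0.0348]
ee_rot: [180.0, 22.6, -83.4]
ft_force: [-0.3, 1.0, -0.8]
opening: 0.025
grasp_force: 57.5
```

```bash
cat > w2.py <<'E'
from h import *
import sys
o=robot.get_obs();p,d=save('wrist',sys.argv[1]);W=cloud('wrist',d,wristT(o));np.save('pics/Ww.npy',W)
D=np.array([-.113,.994,0]);t=o['tool_pos'];print(t,o['opening'],o['grasp_force'])
a=(W-t)@D;b=(W-t)@np.array([.994,.113,0])   # a ahead of TCP, b to the hook side
m=(d>0)&(W[...,2]>.008)&(W[...,2]<.035)&(abs(b)<.07)&(a>-.03)&(a<.21)&(p[...,0].astype(int)-p[...,2]>35)
A,B,Z=a[m],b[m],W[...,2][m]
for lo in range(-20,200,20):
    k=(A*1000>=lo)&(A*1000<lo+20)
    if k.sum()>5: print(lo,k.sum(),'b',(B[k].min()*1000).round(1),(B[k].max()*1000).round(1),'z',(np.median(Z[k])*1000).round(1))
print('amax',np.percentile(A,99.5)*1000)
h=np.c_[A,B]*1000;print(cv2.minAreaRect(h.astype(np.float32)))
E
python3 w2.py w2
```

```text
[ 0.47368822 -0.28513617  0.03481503] 0.025014552770224602 57.53840065095574
-20 2335 b -26.2 25.9 z 25.9
0 1069 b -13.0 12.2 z 29.0
20 837 b -15.4 11.4 z 28.6
40 695 b -16.6 10.0 z 28.5
60 47 b -18.3 8.2 z 28.0
80 435 b -19.5 7.0 z 18.5
100 393 b -20.6 5.3 z 18.4
120 185 b -21.0 4.7 z 18.3
amax 130.26382683947176
((59.24248504638672, -10.63906478881836), (51.75200653076172, 152.20602416992188), 80.8839340209961)
```

Run:
```python
from h import *
for n in('scene','side'):
    W=cloud(n,np.load('pics/%s0.npy'%n));d=np.load('pics/%s0.npy'%n)
    m=(d>0)&(W[...,2]>.012)&(W[...,2]<.064)&(W[...,1]>.22)&(W[...,1]<.42)&(W[...,0]>.37)&(W[...,0]<.8)
    q=W[m]; H,xe,ye=np.histogram2d(q[:,0],q[:,1],bins=[np.arange(.36,.82,.02),np.arange(.22,.43,.02)])
    print(n);print('      ',ye.round(2)[:-1])
    for i,r in enumerate(H): print(round(xe[i],2),r.astype(int))
```

```text
scene
       [0.22 0.24 0.26 0.28 0.3  0.32 0.34 0.36 0.38 0.4 ]
0.36 [0 0 0 0 0 0 0 0 0 0]
0.38 [0 0 0 0 0 0 0 0 0 0]
0.4 [0 0 0 0 0 0 0 0 0 0]
0.42 [0 0 0 0 0 0 0 0 0 0]
0.44 [0 0 0 0 0 0 0 0 0 0]
0.46 [0 0 0 0 0 0 0 0 0 0]
0.48 [0 0 0 0 0 0 0 0 0 0]
0.5 [ 0  6 45  3  0  0  0  0  0  0]
0.52 [ 6 79 21 45  0  0  0  0  0  0]
0.54 [21  0  0  5 11  0  0  0  0  0]
0.56 [ 4 51 13 79  1  0  0  0  0  0]
0.58 [ 0  6 54  7  0  0  0  0  0  0]
0.6 [0 0 0 0 0 0 0 0 0 0]
0.62 [0 0 0 0 0 0 0 0 0 0]
0.64 [0 0 0 0 0 0 0 0 0 0]
0.66 [0 0 0 0 0 0 0 0 0 0]
0.68 [0 0 0 0 0 0 0 0 0 5]
0.7 [ 0  0  0  0  0  0  0  0  0 51]
0.72 [ 0  0  0  0  0  0  0  0  0 13]
0.74 [0 0 0 0 0 0 0 0 0 0]
0.76 [0 0 0 0 0 0 0 0 0 0]
0.78 [ 0  0  0  0  0  0  0  0  0 40]
side
       [0.22 0.24 0.26 0.28 0.3  0.32 0.34 0.36 0.38 0.4 ]
0.36 [ 0  0  0  0  0  0  0  0  0 46]
0.38 [0 0 0 0 0 0 0 0 0 0]
0.4 [0 0 0 0 0 0 0 0 0 0]
0.42 [0 0 0 0 0 0 0 0 0 0]
0.44 [0 0 0 0 0 0 0 0 0 0]
0.46 [0 0 0 0 0 0 0 0 0 0]
0.48 [0 0 0 0 0 0 0 0 0 0]
0.5 [0 0 0 0 0 0 0 0 0 0]
0.52 [0 0 0 0 0 0 0 0 0 0]
0.54 [3 5 0 0 0 0 0 0 0 0]
0.56 [0 0 0 0 0 0 0 0 0 0]
0.58 [0 0 0 0 0 0 0 0 0 0]
0.6 [0 0 0 0 0 0 0 0 0 0]
0.62 [0 0 0 0 0 0 0 0 0 0]
0.64 [0 0 0 0 0 0 0 0 0 0]
0.66 [0 0 0 0 0 0 0 0 0 0]
0.68 [ 0  0  0  0  0  0  0  4 69 63]
0.7 [ 0  0  0  0  0  0  0 10 28 41]
0.72 [0 0 0 0 0 0 0 0 1 0]
0.74 [0 0 0 0 0 0 0 0 0 0]
0.76 [0 0 0 0 0 0 0 0 0 0]
0.78 [ 0  0  0  0  0  0  0  0  0 25]
```

play_rows(
  commands=[
    [-20,-3,8.3,0,255],
    [-40,-6,16.6,0,255],
    [-40,-6,16.7,0,255],
    [-40,-6,16.6,0,255],
    [-40,-6,16.7,0,255],
    [-40,-6,16.6,0,255],
    [-40,-6,16.7,0,255],
    [-20,-3,8.3,0,255],
  ],
)

```text
time: 12.25
tool_pos: [0.4794, 0.0242, 0.035]
ee_rot: [179.9, 22.7, -83.3]
ft_force: [-0.3, 0.3, -1.3]
opening: 0.0246
grasp_force: 57.6
```

```bash
python3 -c "
from h import *
o=robot.get_obs();t=np.array([.4856,.1355,.034]);rel((t-o['tool_pos'])*1000); print(o['joints'].round(1),o['opening'],o['ft_force'])"; python3 w2.py w3
```

```text
t 12.25 [0.4794 0.0242 0.035 ] [179.9  22.7 -83.3] z [-0.047  0.383 -0.923] y [-0.993 -0.117  0.002]
[  6.15308259 111.33149101  -0.99913439] -> [-101.   -19.2   43.3]
[-20.2  22.4 107.8  22.8  62.5 140.2] 0.024583935759777437 [-0.28966797  0.27751489 -1.34958383]
[0.47944692 0.02416851 0.03499913] 0.024583935759777437 57.595351345371455
-20 2333 b -26.2 25.9 z 26.1
0 1057 b -13.0 12.0 z 29.3
20 831 b -15.5 11.3 z 28.9
40 697 b -16.8 9.9 z 28.8
60 45 b -18.6 8.6 z 28.1
80 432 b -19.7 6.7 z 18.7
100 396 b -21.0 5.6 z 18.7
120 186 b -21.4 4.3 z 18.6
amax 131.20416077193124
((58.865577697753906, -10.487876892089844), (50.86991500854492, 151.3928985595703), 80.92517852783203)
```

play_rows(
  commands=[
    [-20,-4,8.6,0,255],
    [-20,-4,8.6,0,255],
    [-20,-4,8.6,0,255],
    [-17,-3,7.3,0,255],
    [-14,-2,6,0,255],
    [-10,-2.2,4.2,0,255],
    [0,0,0,0,255],
    [0,0,0,0,255],
  ],
)

```text
time: 13.1
tool_pos: [0.4874, 0.1318, 0.0338]
ee_rot: [180.0, 22.6, -83.4]
ft_force: [0.2, 0.6, -0.2]
opening: 0.0246
grasp_force: 57.6
```

```bash
cat > c.py <<'E'
from h import *
import sys
p,d=save('scene',sys.argv[1]);W=cloud('scene',d);x0,x1,y0,y1=map(float,sys.argv[2:6])
m=(d>0)&(W[...,2]>.030)&(W[...,2]<.055)&(W[...,0]>x0)&(W[...,0]<x1)&(W[...,1]>y0)&(W[...,1]<y1)
q=W[m];
f=lambda c:np.hypot(q[:,0]-c[0],q[:,1]-c[1])-.033
from scipy.optimize import least_squares
s=least_squares(f,np.median(q[:,:2],0),loss='soft_l1',f_scale=.002);print('ring',len(q),s.x,np.median(abs(f(s.x))))
m=(d>0)&(W[...,2]>.004)&(W[...,2]<.026)&(W[...,0]>.4)&(W[...,0]<.65)&(W[...,1]>.1)&(W[...,1]<.36)&(p[...,0].astype(int)-p[...,2]>70)
q=W[m];print('wood',len(q),q.min(0) if len(q) else '',q.max(0) if len(q) else '')
o=robot.get_obs();print(o['tool_pos'],o['ft_force'].round(1),o['grasp_force'])
E
python3 c.py s2 .48 .62 .21 .32
```

```text
ring 271 [0.55034629 0.2693156 ] 0.0013970509604665643
wood 60 [0.44931328 0.13027114 0.01264876] [0.50242878 0.30528467 0.02598303]
[0.48748282 0.13159536 0.03387061] [ 0.7 -0.7 -0.3] 57.57781198248267
```

```bash
python3 -c "
import cv2
a=cv2.imread('pics/s2.png');cv2.imwrite('pics/s2c.png',cv2.resize(a[160:370,260:540],None,fx=2.8,fy=2.8,interpolation=2))"
```

```text
(no output)
```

View pics/s2c.png

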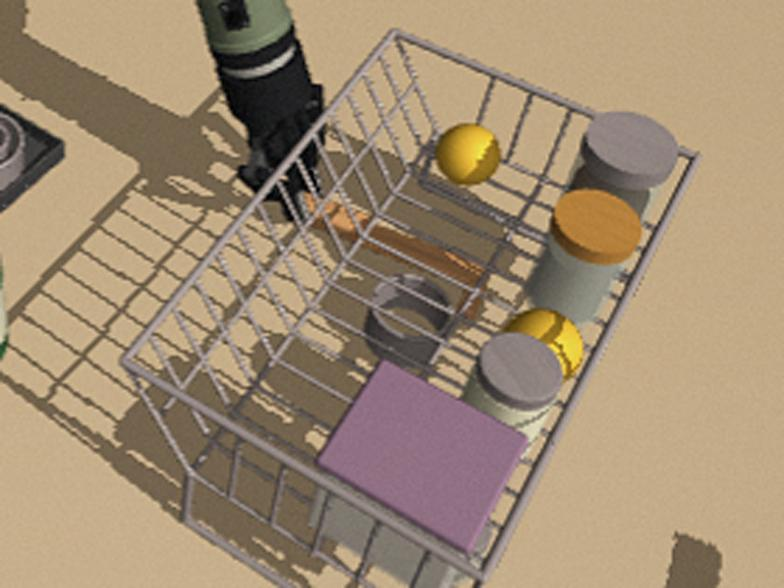

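play_rows(
  commands=[
    [-5,-1,2.1,0,255],
    [-0.5,-9,0.2,0,255],
    [-0.5,-9,0.2,0,255],
    [-0.5,-9,0.2,0,255],
    [-0.5,-8,0.2,0,255],
    [0,0,0,0,255],
    [0,0,0,0,255],
    [0,0,0,0,255],
  ],
)

```text
time: 13.95
tool_pos: [0.5216, 0.1439, 0.0336]
ee_rot: [179.9, 22.6, -83.4]
ft_force: [0.4, -0.7, -0.5]
opening: 0.0248
grasp_force: 57.7
```

```bash
python3 c.py s3 .48 .64 .19 .32; python3 -c "
from h import *
rel((42,-112,0))"
```

```text
ring 273 [0.55207278 0.26958617] 0.0014535163129955064
wood 78 [0.49704489 0.15446174 0.01105746] [0.53782105 0.32220071 0.02598402]
[0.52157753 0.14389592 0.0336644 ] [ 0.4  0.4 -1. ] 57.67170905135572
t 14.0 [0.5216 0.1439 0.0337] [179.9  22.6 -83.4] z [-0.045  0.382 -0.923] y [-0.993 -0.115  0.001]
(42, -112, 0) -> [107.1 -28.9 -44.6]
```

play_rows(
  commands=[
    [5,-0.8,-2.1,0,255],
    [10.5,-1.7,-4.4,0,255],
    [10.5,-1.7,-4.4,0,255],
    [10.5,-1.7,-4.4,0,255],
    [10.5,-1.7,-4.4,0,255],
    [10.5,-1.7,-4.4,0,255],
    [10.5,-1.7,-4.4,0,255],
    [5,-0.8,-2.1,0,255],
  ],
)

```text
time: 14.8
tool_pos: [0.5436, 0.0651, 0.0341]
ee_rot: [-180.0, 22.6, -83.5]
ft_force: [0.1, 0.2, -1.0]
opening: 0.0248
grasp_force: 57.9
```

```bash
python3 c.py s4 .5 .68 .11 .28
```

```text
ring 236 [0.57603294 0.1997948 ] 0.0016193497670377553
wood 178 [0.51120603 0.1036253  0.00961341] [0.56031408 0.24336389 0.02584858]
[0.54385037 0.06476541 0.03412427] [-0.5 -0.5 -0.9] 57.66350672347471
```

play_rows(
  commands=[
    [2,-6,-0.8,0,255],
    [9,-5,-3.75,0,255],
    [10.5,-5,-4.4,0,255],
    [10.5,-4,-4.4,0,255],
    [10.5,-4,-4.4,0,255],
    [10.5,-4,-4.4,0,255],
    [10.5,-4,-4.4,0,255],
    [5,-1,-2.1,0,255],
  ],
)

```text
time: 15.65
tool_pos: [0.5852, -0.005, 0.0343]
ee_rot: [-180.0, 22.6, -83.5]
ft_force: [0.1, -0.0, -1.1]
opening: 0.0249
grasp_force: 57.8
```

```bash
python3 c.py s5 .52 .72 .02 .2
```

```text
ring 179 [0.61132783 0.12746229] 0.0014665932485211503
wood 97 [0.54563924 0.10297361 0.00933172] [0.60059096 0.1732038  0.02080347]
[ 0.58528042 -0.00540243  0.03427267] [ 1.  -0.3 -0.7] 57.63985097408295
```

play_rows(
  commands=[
    [10,-4,-4.2,0,255],
    [10,-4,-4.2,0,255],
    [6,-2,-2.5,0,255],
    [-3,0,1.25,0,255],
    [-5,2,2.1,0,255],
    [0,15,0,0,255],
    [1,25,-0.4,0,255],
    [2,25,-0.8,0,255],
  ],
)

```text
time: 16.5
tool_pos: [0.529, -0.0314, 0.0342]
ee_rot: [180.0, 22.6, -83.3]
ft_force: [-0.9, 1.0, -1.4]
opening: 0.0247
grasp_force: 57.5
```

play_rows(
  commands=[
    [2,20,-0.8,0,255],
    [0,15,0,0,255],
    [1,0,3,0,255],
    [1,0,3,0,255],
    [1.2,0,2.6,0,255],
    [0,0,0,0,255],
    [0,0,0,0,255],
    [0,0,0,0,255],
  ],
)

```text
time: 17.3
tool_pos: [0.4964, -0.0379, 0.026]
ee_rot: [180.0, 22.7, -83.3]
ft_force: [-2.8, -0.1, 8.1]
opening: 0.0247
grasp_force: 58.3
```

```bash
python3 c.py s6 .52 .72 -.02 .18; python3 w2.py w4; python3 -c "
from h import *
rel((0,0,-2))"
```

```text
ring 225 [0.62493846 0.10093466] 0.0014138683401901178
wood 102 [0.45756949 0.10024353 0.00596062] [0.51363494 0.1403288  0.01369009]
[ 0.49644885 -0.03797027  0.02603735] [-3.1 -1.1  7.5] 58.340394515544176
[ 0.49644885 -0.03797027  0.02603735] 0.02456660732479664 58.340394515544176
-20 2021 b -26.3 26.2 z 18.4
0 1076 b -13.0 12.0 z 20.4
20 861 b -15.5 11.3 z 20.1
40 707 b -16.7 10.0 z 20.2
60 42 b -18.4 8.7 z 19.6
80 441 b -19.5 6.9 z 10.5
100 404 b -20.6 5.8 z 10.6
120 148 b -21.0 4.5 z 10.5
amax 128.73602219009223
((56.942955017089844, -10.82464599609375), (52.37181854248047, 148.0198974609375), 80.70343017578125)
t 17.4 [ 0.4964 -0.0379  0.026 ] [180.   22.7 -83.3] z [-0.045  0.383 -0.923] y [-0.993 -0.116  0.   ]
(0, 0, -2) -> [ 0.8 -0.   1.8]
```

play_rows(
  commands=[
    [0,0,0,0,130],
    [0,0,0,0,130],
    [0,0,-20,0,130],
    [0,0,-40,0,0],
    [0,0,-40,0,0],
    [0,0,-10,0,0],
    [0,0,0,0,0],
    [0,0,0,0,0],
  ],
)

```text
time: 18.2
tool_pos: [0.4997, -0.0796, 0.1254]
ee_rot: [179.9, 22.7, -83.5]
ft_force: [0.6, 0.3, -0.6]
opening: 0.0855
grasp_force: 0.0
```

```bash
cat > t.py <<'E'
from h import *
for n,f in(('scene','scene0'),('side','side0')):
    d=np.load('pics/%s.npy'%f);W=cloud(n,d)
    m=(d>0)&(W[...,2]>.018)&(W[...,2]<.027)&(W[...,0]>.56)&(W[...,0]<.74)&(W[...,1]>-.34)&(W[...,1]<-.07)
    q=(W[m][:,:2]*1000).astype(np.float32);
    # drop points near large cutter
    q2=q[np.hypot(q[:,0]-666,q[:,1]+131)>46]
    r=cv2.minAreaRect(q2);print(n,len(q),r,cv2.boxPoints(r).round(0).tolist())
    h=W[(d>0)&(W[...,2]>.042)&(W[...,2]<.052)&(W[...,0]>.6)&(W[...,0]<.73)&(W[...,1]>-.2)&(W[...,1]<-.07)]
    print('cut',len(h),cv2.minEnclosingCircle((h[:,:2]*1000).astype(np.float32)))
E
python3 t.py; python3 c.py s7 .52 .72 -.02 .18; python3 -c "
from h import *
o=robot.get_obs();t=np.array([.625,.101,.036]);rel((t-o['tool_pos'])*1000)
p,d=save('wrist','w5');W=cloud('wrist',d,wristT(o))
m=(d>0)&(W[...,2]>.001)&(W[...,2]<.035)&(W[...,0]<.58)&(W[...,0]>.38)&(W[...,1]>-.12)&(W[...,1]<.13)&(p[...,0].astype(int)-p[...,2]>35)
q=W[m];print(len(q),cv2.minAreaRect((q[:,:2]*1000).astype(np.float32)),np.percentile(q[:,2],[5,50,98]))"
```

```text
scene 358 ((622.239501953125, -198.36355590820312), (215.0150146484375, 124.91343688964844), 89.68769836425781) [[559.0, -306.0], [684.0, -306.0], [685.0, -91.0], [560.0, -91.0]]
cut 214 ((628.1243286132812, -139.5665740966797), 41.86054229736328)
side 206 ((650.3869018554688, -194.89520263671875), (178.70236206054688, 217.560791015625), 0.2099761962890625) [[561.0, -86.0], [561.0, -304.0], [740.0, -303.0], [739.0, -86.0]]
cut 122 ((623.5286254882812, -138.08798217773438), 44.505496978759766)
ring 224 [0.62488544 0.10081971] 0.0014473467291403544
wood 100 [0.45805591 0.1000007  0.00460497] [0.51213892 0.1383131  0.01357025]
[ 0.49918555 -0.07919222  0.12481076] [-0.4  0.4 -0.4] 0.0
t 18.25 [ 0.4992 -0.0792  0.1248] [179.8  22.7 -83.5] z [-0.048  0.383 -0.922] y [-0.993 -0.115  0.003]
[125.81445437 180.19221828 -88.81075557] -> [-117.6 -146.   145. ]
10180 ((479.97882080078125, 4.997314453125), (249.98129272460938, 199.8818359375), 89.9994125366211) [0.00103064 0.00145596 0.02104503]
```

play_rows(
  commands=[
    [-23.5,-29.2,7,0,0],
    [-23.5,-29.2,7,0,0],
    [-23.5,-29.2,7,0,0],
    [-23.5,-29.2,7,0,0],
    [-23.5,-29.2,7,0,0],
    [0,0,20,0,0],
    [0,0,20,0,0],
    [0,0,0,0,0],
  ],
)

```text
time: 19.1
tool_pos: [0.6256, 0.0752, 0.0972]
ee_rot: [179.3, 22.8, -83.5]
ft_force: [-1.0, 0.5, -0.2]
opening: 0.0856
grasp_force: 0.0
```

```bash
python3 -c "
from h import *
from scipy.optimize import least_squares
o=robot.get_obs()
p,d=save('wrist','w6');W=cloud('wrist',d,wristT(o))
m=(d>0)&(W[...,2]>.03)&(W[...,2]<.052)&(W[...,0]<.68)&(W[...,0]>.57)&(W[...,1]>.05)&(W[...,1]<.15)
q=W[m];f=lambda c:np.hypot(q[:,0]-c[0],q[:,1]-c[1])-.0325
s=least_squares(f,[.625,.101],loss='soft_l1',f_scale=.002);print(len(q),s.x,np.median(abs(f(s.x))),q.min(0),q.max(0))
t=np.array([*s.x,.036]);rel((t-o['tool_pos'])*1000,((np.array([.625,.101,.036])-o['tool_pos'])*1000))"
```

```text
4057 [0.6219648  0.10056885] 0.0010076435869158032 [0.58802447 0.06731684 0.03000065] [0.65535394 0.13576586 0.04715233]
t 19.15 [0.6269 0.0742 0.099 ] [179.5  22.7 -83.5] z [-0.052  0.383 -0.922] y [-0.993 -0.116  0.008]
[ -3.65741072  25.41429971 -61.24722732] -> [-0.   0.2 66.4]
[ -0.62221567  25.8454501  -61.24722732] -> [-0.1 -2.8 66.4]
```

View pics/w6.png

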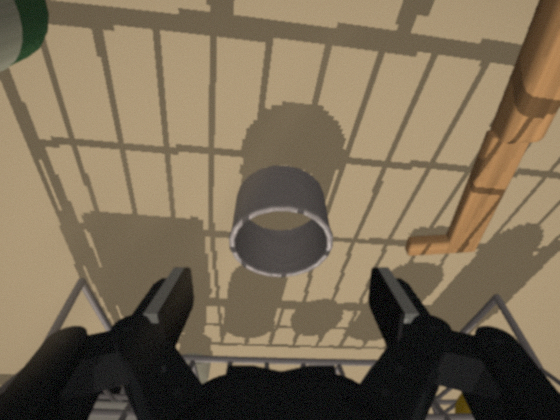

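play_rows(
  commands=[
    [0,-0.7,20,0,0],
    [0,0,20,0,0],
    [0,0,16,0,0],
    [0,0,10,0,0],
    [0,0,0,0,0],
    [0,0,0,0,255],
    [0,0,0,0,255],
    [0,0,0,0,255],
  ],
)

```text
time: 19.95
tool_pos: [0.6292, 0.0974, 0.0433]
ee_rot: [-179.8, 22.5, -83.4]
ft_force: [-0.5, -1.5, 3.0]
opening: 0.0635
grasp_force: 65.9
```

```bash
python3 -c "
from h import *
o=robot.get_obs();print(o['opening'],o['grasp_force'],o['ft_force']);t=np.array([.622,-.238,.12]);u=o['tool_pos']+[0,0,.06];rel((0,0,60),(t-u)*1000)"
```

```text
0.0635063269982319 65.88961322733667 [-0.46427385 -1.53877983  2.99867609]
t 19.95 [0.6292 0.0974 0.0433] [-179.8   22.5  -83.4] z [-0.041  0.381 -0.924] y [-0.993 -0.114 -0.003]
(0, 0, 60) -> [-23.   -0.2 -55.4]
[  -7.15219353 -335.39084912   16.66942293] -> [ 300.5   45.3 -143. ]
```

play_rows(
  commands=[
    [-4,0,-9.2,0,255],
    [-8,0,-18.5,0,255],
    [-11.5,0,-27.7,0,255],
    [10,1.5,-5,0,255],
    [25,3.5,-11,0,255],
    [38,6,-17,0,255],
    [38,6,-17,0,255],
    [38,6,-17,0,255],
  ],
)

```text
time: 20.75
tool_pos: [0.6229, -0.0681, 0.1061]
ee_rot: [180.0, 22.6, -83.4]
ft_force: [0.6, -0.1, -0.7]
opening: 0.0639
grasp_force: 65.8
```

play_rows(
  commands=[
    [38,6,-17,0,255],
    [38,6,-17,0,255],
    [38,6,-17,0,255],
    [25,4,-11,0,255],
    [12,2,-5,0,255],
    [0,0,0,0,255],
    [0,0,0,0,255],
    [0,0,0,0,255],
  ],
)

```text
time: 21.55
tool_pos: [0.6184, -0.2311, 0.1098]
ee_rot: [179.9, 22.7, -83.3]
ft_force: [0.3, 0.4, -0.3]
opening: 0.0635
grasp_force: 65.8
```

```bash
cat > v.py <<'E'
from h import *
from scipy.optimize import least_squares
o=robot.get_obs();print(o['opening'],o['grasp_force'],o['ft_force'].round(1));rel((0,0,-50))
p,d=save('wrist','w7');W=cloud('wrist',d,wristT(o));t=o['tool_pos']
V=W[d>0]
m=(V[:,2]>.017)&(V[:,2]<.027)&(V[:,0]>.5)&(V[:,0]<.72)&(V[:,1]>-.34)&(V[:,1]<-.07)
q=V[m]*1000;print(len(q),q.min(0),q.max(0),cv2.minAreaRect(q[:,:2].astype(np.float32)))
c=V[(np.hypot(V[:,0]-t[0],V[:,1]-t[1])<.045)&(V[:,2]>t[2]-.05)&(V[:,2]<t[2]+.02)]
f=V[(V[:,2]<.008)&(V[:,2]>-.005)]
print('ring',len(c),c.min(0),c.max(0))
s=save('scene','s8')
E
python3 v.py
```

```text
0.06345982103489256 65.79832693445496 [ 0.3  0.4 -0.3]
t 21.55 [ 0.6184 -0.2311  0.1098] [179.9  22.7 -83.3] z [-0.046  0.383 -0.923] y [-0.993 -0.117  0.001]
(0, 0, -50) -> [19.3 -0.1 46.1]
4288 [ 551.25110973 -303.98809907   17.00233571] [ 682.53000166 -123.42949852   24.81064174] ((616.921630859375, -211.79339599609375), (180.7621307373047, 126.40642547607422), 88.2000503540039)
ring 19392 [ 0.57466316 -0.25985352  0.06627212] [ 0.66336749 -0.19102364  0.12984932]
```

View pics/w7.png

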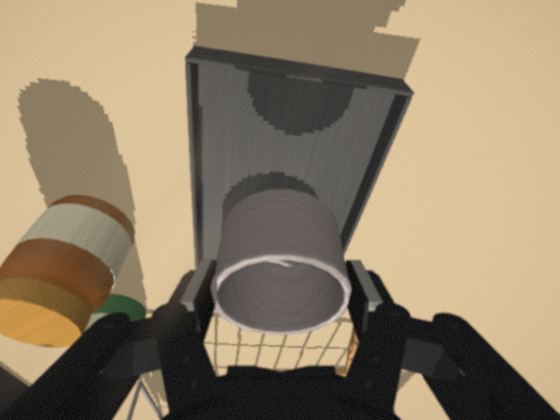

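play_rows(
  commands=[
    [13.3,1.7,-5.5,0,255],
    [6,0,14.3,0,255],
    [6,0,14.3,0,255],
    [6,0,14.3,0,255],
    [3,0,7.2,0,255],
    [2,0,4.8,0,255],
    [0,0,0,0,255],
    [0,0,0,0,255],
  ],
)

```text
time: 22.45
tool_pos: [0.6188, -0.2479, 0.0508]
ee_rot: [-180.0, 22.6, -83.4]
ft_force: [-0.7, -0.0, -0.5]
opening: 0.0634
grasp_force: 65.8
```

```bash
sed -i "s/'w7'/'w8'/;s/'s8'/'s9'/" v.py
cat >> v.py <<'E'
q=V[(V[:,2]<.012)&(V[:,2]>-.01)&(abs(V[:,0]-.62)<.05)&(V[:,1]<-.28)&(V[:,1]>-.30)];print('floor',np.median(q[:,2]) if len(q) else 0)
W=cloud('scene',s[1]);V=W[s[1]>0]
c=V[(np.hypot(V[:,0]-t[0],V[:,1]-t[1]+.005)<.042)&(V[:,2]>.0)&(V[:,2]<.07)];print('scene',len(c),c.min(0),c.max(0))
E
python3 v.py
```

```text
0.06341833312036 65.78431717178319 [-0.7 -0.  -0.5]
t 22.45 [ 0.6188 -0.2479  0.0508] [-180.    22.6  -83.4] z [-0.044  0.381 -0.923] y [-0.993 -0.115 -0.   ]
(0, 0, -50) -> [19.2  0.  46.2]
9026 [ 550.83987415 -304.25931913   17.00178677] [679.9711042  -91.34252268  26.99936964] ((617.1641235351562, -197.93075561523438), (209.95924377441406, 126.34297180175781), 88.15494537353516)
ring 25640 [ 0.57389433 -0.28831842  0.00145157] [ 0.6637748  -0.2053939   0.07083671]
floor 0.003505399589448649
scene 645 [ 5.77205870e-01 -2.87774815e-01  8.70463990e-05] [ 0.66009312 -0.21104596  0.06985348]
```

play_rows(
  commands=[
    [0.8,0,1.8,0,255],
    [0.6,0,1.4,0,255],
    [0.4,0,0.9,0,255],
    [0,0,0,0,255],
    [0,0,0,0,255],
    [0,0,0,0,255],
    [0,0,0,0,255],
    [0,0,0,0,255],
  ],
)

```text
time: 23.35
tool_pos: [0.6185, -0.2479, 0.0463]
ee_rot: [180.0, 22.6, -83.4]
ft_force: [-1.2, 0.1, 1.2]
opening: 0.0638
grasp_force: 65.9
```

play_rows(
  commands=[
    [0,0,0,0,60],
    [0,0,0,0,30],
    [0,0,0,0,30],
    [-2,0,-5,0,30],
    [-4,0,-10,0,30],
    [-8,0,-20,0,30],
    [-10,0,-30,0,30],
    [0,0,-30,0,30],
  ],
)

```text
time: 24.15
tool_pos: [0.6204, -0.2612, 0.1453]
ee_rot: [-180.0, 22.6, -83.3]
ft_force: [0.0, -0.2, -0.4]
opening: 0.0752
grasp_force: 0.0
```

Run:
```python
from h import *
from scipy.optimize import least_squares
o=robot.get_obs();p,d=save('wrist','w9');W=cloud('wrist',d,wristT(o));V=W[d>0]
q=V[(V[:,2]>.043)&(V[:,2]<.055)&(abs(V[:,0]-.618)<.045)&(V[:,1]<-.19)&(V[:,1]>-.29)]
f=lambda c:np.hypot(q[:,0]-c[0],q[:,1]-c[1])-.0325
s=least_squares(f,[.618,-.24],loss='soft_l1',f_scale=.002);A=np.c_[q[:,:2],np.ones(len(q))];k=np.linalg.lstsq(A,q[:,2],rcond=None)[0]
print(len(q),s.x,np.median(abs(f(s.x))),'slope',k[:2],'topz',q[:,2].mean())
p,d=save('scene','s10');W=cloud('scene',d)
m=(d>0)&(W[...,2]>.004)&(W[...,2]<.03)&(W[...,0]>.42)&(W[...,0]<.54)&(W[...,1]>-.11)&(W[...,1]<.16)&(p[...,0].astype(int)-p[...,2]>70)
q=W[m];print('stick',len(q),q.min(0),q.max(0),cv2.minAreaRect((q[:,:2]*1000).astype(np.float32)))
```

```text
1613 [ 0.61782467 -0.24351743] 0.0011047881780448174 slope [ 0.00133011 -0.01203392] topz 0.04763053293362352
stick 433 [ 0.45738633 -0.05064272  0.0041745 ] [0.51338084 0.14003305 0.02403391] ((485.3699951171875, 44.66393280029297), (55.70365524291992, 190.642333984375), 0.10424499213695526)
```

View pics/s10.png

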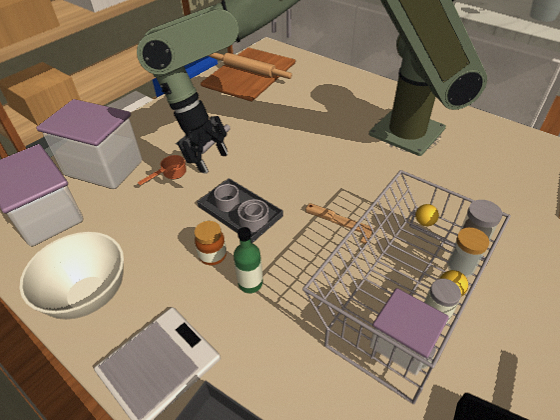

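The last picture shows the cutter upright in the empty end of the tin (pixel 226,195). The stick lies flat at (340,218), and the basket and everything else are where they were. Handing in.

```bash
python3 -c "
from bench import order
print(order.job_done())"
```

```text
the job is handed in; nothing more can be done
None
```

The cutter is out from under the basket and stands rim up in the empty end of the tin, the stick lies flat on the counter, and I have handed the job in at about 24 s of the 54 s allowed (no verdict was returned).

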